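Load the rotary stage and crank its worm drive to the index

ROBOT

A 7-joint arm with a two-finger parallel gripper is mounted at the origin on a cart in front of the work surface, level with it; the furniture and walls round the work are solid. World frame = base frame: x ahead of the robot, y to its left, z up, the work surface at z = 0. Lengths are in m, angles in rad, forces in N, time in s.
With the tool pointing down it reaches from about 0.4 to 0.85 m from the base axis. Payload 4.5 kg.
Tool frame: the origin (TCP) lies on the centre line of the jaws, within the pads' length; the fingertips stand 14 mm ahead of it and the grasp point (between the pads) lies 5 mm behind it (nose_length is the distance from the TCP to the fingertips, in m); x points along the fingers, y is the direction in which the jaws open and shut, and the axes are right-handed (so a half turn about x gives the same grasp; the last joint's range is limited). The gripper opens to 88 mm and grips with 3 to 60 N. Pads are 18 mm wide; open, the fingers measure 123 mm over their backs; the gripper's body (75 mm by 187 mm) begins 45 mm behind the grasp point.
Start: joints at [-1.215, 0.689, -0.195, 1.565, 0.157, 0.902, -0.215], TCP at [0.198, 0.593, 0.253] pointing down, gripper open.
Joint ranges: [-3.01, 3.01], [-0.46, 2.08], [-1.47, 1.51], [0.13, 2.56], [-1, 4.14], [0.04, 2.09], [-2.66, 2.66]. Speed limits (rad/s): [2.57, 2.57, 3.14, 3.14, 3.14, 3.14, 3.14].

INTERFACE

Orientations are given as a unit quaternion [x, y, z, w].
In Python, from plant import get_state, snapshot, camera_params, finish_job, boxes_of, silhouettes, spot_point, nose_length gives the robot as it stands.
- The arm moves only by the tool apply_moves, never from a script. Its arguments are lists of equal length, an entry for each row: "delta_pos": the shift along the tool's x, y, z in cm, a list of three; "yaw": the turn about the tool's x in rad; "gripper": the opening in per cent of the stroke, from 0 (shut) to 100 (fully open). A call has 1 to 10 rows; each row is the pose to reach, as a shift and turn from the pose measured when the call began, along the tool's axes at that moment; what a row does not reach only later rows make up. A row lasts 1/12 s, in which the tool goes at most 41.7 mm and 7.16 degrees, less where a joint would pass 70% of its speed; a pose out of reach is approached as far as the arm can. A call with a gripper value outside its range is refused whole. The fingers move at their own pace and stop on an object; "force" is the grip in N (left out, the last holds). Time passes only in rows, so rows that repeat a pose let the fingers close. It gives the time, the measured TCP pose, the force and the opening at its end, in the units of the state.
- get_state(): the state, without advancing time (a new reading comes with each control period).
- snapshot(name): name is "side" or "top"; returns the picture (384x512x3 uint8, red, green, blue); there is no depth.
- camera_params(name): a dict with "fovy" (degrees; the focal length in pixels is half the picture's height over the tangent of half this angle, whatever the lens; pixels are square), "cx", "cy" (the principal point, pixels), "dist" ([k1, k2, p1, p2, k3] as OpenCV has them; the pictures are not rectified), "position" and "orientation" of the camera in the world. Camera axes: x right, y down, z forward; pixel columns grow to the right and rows downward; lengths in m; the calibration is good to about 2 mm. A picture is of the moment at which its call begins. camera_params takes no time and is no camera call.
- finish_job(): hands the job in, once; it reports no verdict.
Trained networks look in the newest picture that a camera, given by its name, has taken for a name from the list of things; names that differ only in an ending like _2 or _b are one class to them, and where a whole thing is asked for, a point or a joint stands for the part that bears it (a point fixed in the world has none). Each returns a list of dicts, best first, with "score" (0 to 1); they miss things now and then, are a little off and sometimes report something else, mostly with a low value. They report only what shows in the picture. A call takes as long as a camera call. They do not tell look-alikes from the thing itself.
- boxes_of(thing, camera): "bbox" ([left, top, width, height] in pixels, round what is visible of it).
- silhouettes(thing, camera): "mask" (384x512 bool, what is visible of it) and "bbox" ([left, top, width, height] in pixels, round what is visible of it).
- spot_point(thing, camera): "pixel" ([column, row] in pixels: a listed point, or the origin of a listed thing).
The state is a dict: "clock": time; "q": joint angles; "qd": joint speeds; "joint_torque": joint torques, N m; "tool_pos": TCP position; "eef_rot": TCP orientation; "contact_force": force on the tool from outside, world axes, zero at the start; "moment": the same for the moment, N m; "opening": opening from 0.0 (shut) to 1.0 (fully open).
Only numpy, scipy, OpenCV 4.12 (cv2) and the standard library are available. Lean on these libraries where they do the work, as an engineer would, in place of code of your own. Each camera call takes 0.05 s, during which the arm holds its last target.

TASK

Stand the white-capped specimen jar upright inside the white circle on the black table of the rotary stage and let go of it. Then turn the stage's orange crank handle, round and round, until the red line on the table points at the tip of the red pointer on the rim. Leave the jar standing there, let go of the crank, turn the table only by its crank, and do not disturb the red-capped jar or the timer.

Things in the scene. Friction and masses are not known exactly. Their poses are not given: they have to be found in the camera images.
- stage: Worm-drive rotary stage fixed to the bench: round aluminium base 188 mm wide, 36 mm high. Origin: on the table's axis at bench level; z up. On its -x side (front right, seen from the robot) stands a steel crank disc, 68 mm wide; the centre of its upper face is at (-125, 0, 75) mm in this frame. The crank's axis leans 28 degrees from vertical: outward direction (-sin 28, 0, cos 28).
- table: The stage's black turntable, 142 mm across, its flat top 44 mm above the bench, with 36 white graduations at the rim, one red line and, at the middle, a white circle 76 mm across. It turns about the vertical axis by the crank alone, 12 degrees for each full turn of the crank (30:1), and cannot be turned directly.
- table_centre (a point): Centre of the table's top face and of the white circle.
- red_line (a point): Point on the table's top on the red line (25 mm long, 3 mm wide, radial), 64 mm from the table's axis; it turns with the table.
- pointer_tip (a point): Point on the level of the table's top, 64 mm from the table's axis, towards which the red pointer points; the pointer stands on the fixed rim on the stage's +y side (front left, seen from the robot), and reaches 54 mm above the bench. Its place differs from start to start. The red line must be brought to this point; at the start it stands 20 to 36 degrees clockwise of it, seen from above.
- crank (a joint): Angle of the crank disc, rad, no stop within the needed turns. It grows anticlockwise, seen from the handle side (looking along the axis at the disc), and then the table turns anticlockwise, seen from above: 2 pi here is 12 degrees there. It needs about 1.5 N at the handle and stays where it is left.
- handle_grip (a point): Grip point on the orange handle, a round sleeve 16 mm across and 42 mm long that stands on the crank disc, parallel to the crank's axis and 25 mm from it. The point is on the sleeve's axis, 26 mm above the disc's upper face and 17 mm below the sleeve's free end. The sleeve spins freely on its pin, so a gripper can hold it and go round without turning. Nothing stands above the disc's face but the sleeve.
- jar_white_centre (a point): Centre (half-way up) of the white-capped specimen jar, loose, 54 mm in diameter, 57 mm high, 100 to 200 g.
- jar_red: Red-capped specimen jar, 68 mm in diameter, 67 mm high, loose, not to be disturbed. Origin at its underside.
- timer: White timer, 66 x 66 x 24 mm, loose, not to be disturbed. Origin at its underside.
There are look-alikes about, which are no part of the job. There is more than one size of the part that bears jar_white_centre; the job needs the middle-sized.

How it is judged:
On the way, in this order (a step that is already met when the one before it is completed fails the run):
1. the white-capped jar stands inside the circle, released (horizontal distance between jar_white_centre and table_centre below 0.011 m and z of jar_white_centre in the frame of table_centre below 0.033 m and angle between jar_white_centre's own z axis and vertical below 0.1 rad and contact force between the fingers and anything else below 0.1 N), for 0.2 s.
2. the red line stands at the pointer (horizontal distance between red_line and pointer_tip below 0.0025 m), for 0.2 s.
At the end, for the whole second after the job is handed in: The red line's point is within 2.5 mm of the pointer's point, the crank is at rest, and the white-capped jar stands upright (within 0.1 rad) on the table, its axis within 11 mm of the table's centre (horizontal distance between red_line and pointer_tip below 0.0025 m and horizontal distance between jar_white_centre and table_centre below 0.011 m and z of jar_white_centre in the frame of table_centre below 0.033 m and angle between jar_white_centre's own z axis and vertical below 0.1 rad and velocity of joint crank between -0.05 and 0.05 rad/s); the robot touches nothing.
It fails at once if the red-capped jar is moved by more than 30 mm (distance of jar_red from where it was at the start of the episode above 0.03 m).
It fails at once if the timer is moved by more than 30 mm (distance of timer from where it was at the start of the episode above 0.03 m).
It fails at once if the fingers force the table (over 20 N) instead of the crank (contact force between the fingers and table above 20 N).
It also fails if it takes over 64 s, if anything falls off the work surface, if the arm or the gripper's body presses on something with over 40 N, if the wrist force passes 120 N, or if a joint passes its speed limit or range.

## Working session

There is one attempt and no reset: what is moved stays moved. The work goes in short steps, Python scripts to look and compute and a tool call to move; the robot and the scene stay as the last step left them, time stands still between calls to the robot, and variables do not carry over. Pictures are saved under pics/ and viewed, and the job is handed in when it is done.

Besides the shell and the picture viewer there is one more tool, called after "Call:" by a JSON object that holds its "method" and its "body". apply_moves: Moves the arm, as the interface text tells. Its arguments: {"type":"object","properties":{"delta_pos":{"type":"array"},"yaw":{"type":"array"},"gripper":{"type":"array"},"force":{"type":"number"}},"required":["delta_pos","yaw","gripper"]}

```bash
ls; mkdir -p pics
python3 - <<'E'
from plant import *
import cv2
s=get_state();print(s)
print(nose_length if not callable(nose_length) else nose_length())
for n in("side","top"):
    p=camera_params(n);print(p)
    cv2.imwrite(f"pics/{n}0.png",snapshot(n)[:,:,::-1])
E
```

```text
pics
{'clock': 0.0, 'q': array([-1.21517359,  0.68999755, -0.19448766,  1.5663442 ,  0.15728496,
        0.90249639, -0.21512368]), 'qd': array([-0.00094293,  0.00162565, -0.00129592,  0.00082675, -0.00261322,
       -0.00063008, -0.00111406]), 'joint_torque': array([-6.22952375e-04, -5.27555609e+01, -1.26686241e+00, -1.53425574e+01,
       -5.25365816e-02,  6.44842381e-03,  1.84223713e-04]), 'tool_pos': array([0.1975478 , 0.5923155 , 0.25190083]), 'eef_rot': array([ 0.11262609,  0.69803027, -0.11393438,  0.69791694]), 'contact_force': array([ 0.76470148, -0.45152262,  0.28454642]), 'moment': array([ 0.00165936, -0.0409281 , -0.00680426]), 'opening': 1.0006734634495926}
0.014
{'fovy': 56.05029072369092, 'cx': 250.9332670812943, 'cy': 185.0620836174323, 'dist': array([-0.00453082,  0.        ,  0.        ,  0.        ,  0.        ]), 'position': array([0.27472729, 0.78606439, 0.630305  ]), 'orientation': array([-0.15008294,  0.87132375, -0.46238817,  0.06683719])}
{'fovy': 51.167766512125, 'cx': 254.05103541341612, 'cy': 197.01262246480164, 'dist': array([-0.02234848,  0.        ,  0.        ,  0.        ,  0.        ]), 'position': array([0.33255178, 0.01767146, 1.1547126 ]), 'orientation': array([ 0.70938082, -0.70028729,  0.0526369 , -0.06004928])}
```

View pics/side0.png

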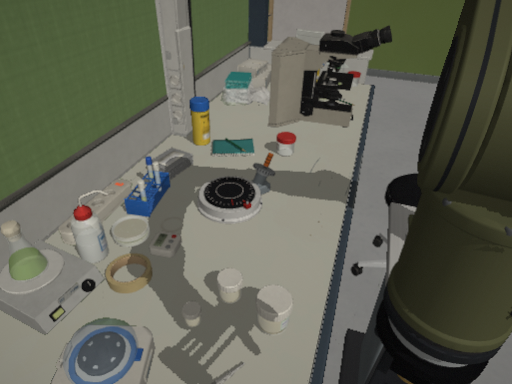

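View pics/top0.png

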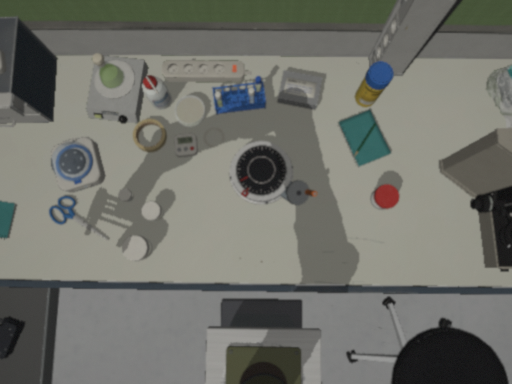

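```bash
cat > h.py <<'E'
from plant import *
import numpy as np, cv2
from scipy.spatial.transform import Rotation as R
def cam(n):
    p=camera_params(n);f=192/np.tan(np.radians(p['fovy']/2))
    K=np.array([[f,0,p['cx']],[0,f,p['cy']],[0,0,1.]])
    return K,np.array(p['dist'],float),np.array(p['position']),R.from_quat(p['orientation']).as_matrix()
def ray(n,px):
    K,d,c,M=cam(n);u=cv2.undistortPoints(np.array([[px]],float),K,d)[0,0]
    v=M@np.array([u[0],u[1],1.]);return c,v/np.linalg.norm(v)
def onz(n,px,z):
    c,v=ray(n,px);return c+v*(z-c[2])/v[2]
def tri(pa,pb,na='side',nb='top'):
    c1,v1=ray(na,pa);c2,v2=ray(nb,pb)
    A=np.stack([v1,-v2],1);t=np.linalg.lstsq(A,c2-c1,rcond=None)[0]
    a,b=c1+t[0]*v1,c2+t[1]*v2
    return (a+b)/2,np.linalg.norm(a-b)
def proj(n,P):
    K,d,c,M=cam(n);P=np.atleast_2d(P)
    return cv2.projectPoints(P.astype(float),cv2.Rodrigues(M.T)[0],-M.T@c,K,d)[0][:,0]
E
python3 - <<'E'
from h import *
np.set_printoptions(precision=4,suppress=True)
for n in('side','top'):
    snapshot(n)
    for t,z in(('table_centre',.044),('red_line',.044),('pointer_tip',.044),('handle_grip',.098),('stage',0),('jar_white_centre',.0285),('jar_red',0),('timer',0)):
        for r in spot_point(t,n)[:4]:
            print(n,t,round(r['score'],2),np.array(r['pixel']),onz(n,r['pixel'],z))
print(get_state()['clock'])
E
python3 - <<'E'
import cv2
a=cv2.imread('pics/top0.png')
cv2.imwrite('pics/topA.png',cv2.resize(a[120:220,210:330],None,fx=6,fy=6,interpolation=cv2.INTER_CUBIC))
cv2.imwrite('pics/topB.png',cv2.resize(a[170:270,90:190],None,fx=6,fy=6,interpolation=cv2.INTER_CUBIC))
a=cv2.imread('pics/side0.png')
cv2.imwrite('pics/sideA.png',cv2.resize(a[140:230,180:290],None,fx=6,fy=6,interpolation=cv2.INTER_CUBIC))
E
```

```text
side table_centre 0.79 [232.2 192.1] [0.5781 0.0201 0.044 ]
side table_centre 0.41 [168.2 245.5] [0.6387 0.2693 0.044 ]
side red_line 0.79 [229.8 201.3] [0.5686 0.0623 0.044 ]
side red_line 0.25 [229.  191.4] [0.5877 0.0202 0.044 ]
side pointer_tip 0.73 [232.3 200.8] [0.5631 0.0579 0.044 ]
side pointer_tip 0.49 [243.3 201.8] [0.5337 0.0516 0.044 ]
side pointer_tip 0.43 [229.3 204.8] [0.5641 0.0772 0.044 ]
side handle_grip 0.41 [268.6 154.3] [ 0.5192 -0.1299  0.098 ]
side handle_grip 0.37 [229.3 201.3] [0.5427 0.1294 0.098 ]
side stage 0.61 [228. 203.] [0.5925 0.0174 0.    ]
side jar_white_centre 0.89 [229.8 288.1] [0.4653 0.3231 0.0285]
side jar_white_centre 0.82 [271.1 312.1] [0.3678 0.3502 0.0285]
side jar_white_centre 0.77 [194.1 310.8] [0.5103 0.3984 0.0285]
side jar_red 0.77 [286.4 151.8] [ 0.5095 -0.3393  0.    ]
side timer 0.65 [168.3 248.1] [0.6612 0.2384 0.    ]
top table_centre 0.89 [260.5 170.3] [0.5881 0.0133 0.044 ]
top table_centre 0.57 [240.1 180.3] [0.5585 0.0707 0.044 ]
top red_line 0.75 [241.4 178.5] [0.5638 0.0671 0.044 ]
top pointer_tip 0.6 [249.4 187.3] [0.5387 0.0441 0.044 ]
top pointer_tip 0.15 [240.5 177. ] [0.5681 0.0697 0.044 ]
top handle_grip 0.58 [310.1 193.8] [ 0.513  -0.1196  0.098 ]
top stage 0.81 [259.8 174.3] [0.5862 0.0151 0.    ]
top jar_white_centre 0.86 [156.6 210.8] [0.4707 0.3069 0.0285]
top jar_white_centre 0.72 [125.7 194.3] [0.5171 0.3983 0.0285]
top jar_white_centre 0.68 [139.3 249.5] [0.361  0.35   0.0285]
top jar_white_centre 0.49 [261. 173.] [0.5838 0.0118 0.0285]
top jar_red 0.75 [379.7 197.1] [ 0.5225 -0.3351  0.    ]
top timer 0.64 [184.5 143.8] [0.6768 0.2411 0.    ]
top timer 0.51 [239.2 179. ] [0.5714 0.0755 0.    ]
1.0
```

View pics/topA.png

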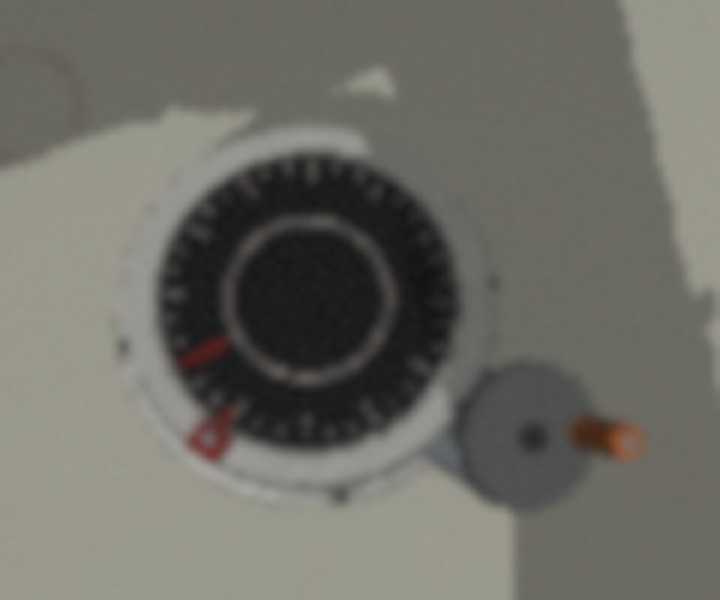

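View pics/topB.png

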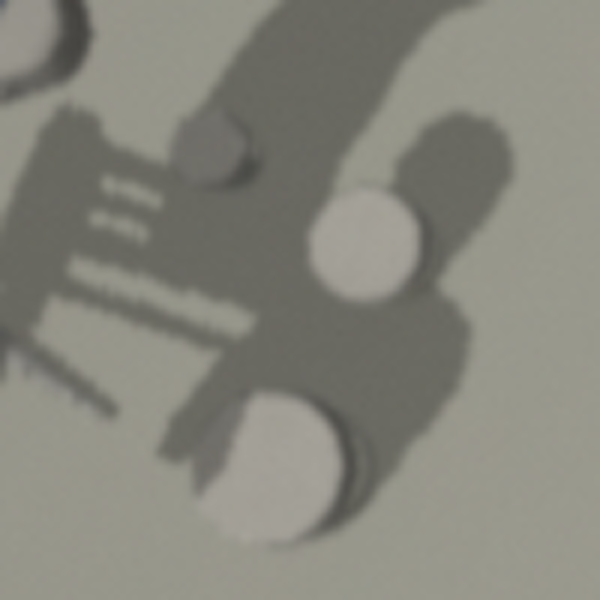

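View pics/sideA.png

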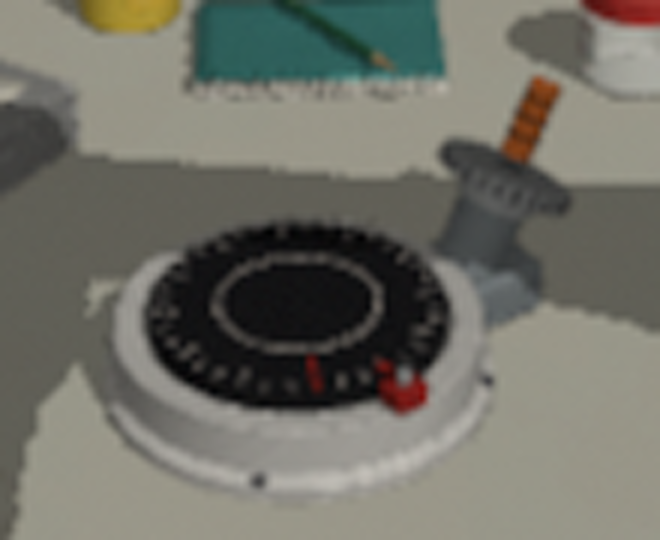

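```bash
cat > m.py <<'E'
from h import *
np.set_printoptions(precision=4,suppress=True)
if __name__=='__main__':
    s=get_state();M=R.from_quat(s['eef_rot']).as_matrix();print('axes\n',M)
    for n in('side','top'):
        im=cv2.imread(f'pics/{n}0.png')
        hsv=cv2.cvtColor(im,cv2.COLOR_BGR2HSV);g=cv2.cvtColor(im,cv2.COLOR_BGR2GRAY)
        # model-based: refine centre by maximising dark-inside/white ring response
        from scipy.optimize import minimize
        G=cv2.GaussianBlur(g.astype(np.float32),(0,0),0.8)
        t=np.linspace(0,2*np.pi,90,endpoint=False);c=np.c_[np.cos(t),np.sin(t),0*t]
        def samp(P):
            p=proj(n,P).astype(np.float32);return cv2.remap(G,p[:,:1],p[:,1:],cv2.INTER_LINEAR)[:,0].mean()
        def f(x):
            C=np.array([x[0],x[1],.044])
            return -(2*samp(C+.037*c)-samp(C+.032*c)-samp(C+.042*c))-(samp(C+.078*c)-samp(C+.0655*c))*.5
        g0=np.array([.583,.016]);best=min((( f(g0+[a,b]),a,b) for a in np.arange(-.016,.017,.002) for b in np.arange(-.016,.017,.002)))
        r=minimize(f,g0+best[1:],method='Nelder-Mead',options=dict(xatol=1e-4));print(n,'table centre',r.x,r.fun)
        mask=((hsv[...,0]<14)&(hsv[...,1]>120)&(hsv[...,2]>60)).astype(np.uint8)
        for nm,th in(('red',lambda h:((h<5)|(h>174))),('orange',lambda h:(h>=5)&(h<16))):
            mk=(th(hsv[...,0])&(hsv[...,1]>110)&(hsv[...,2]>50)).astype(np.uint8)
            k,l,st,ce=cv2.connectedComponentsWithStats(mk)
            for i in range(1,k):
                if st[i,4]>5 and 200<ce[i][0]<330 and 130<ce[i][1]<230: print(n,nm,st[i],ce[i])
        for b in silhouettes('jar_white_centre',n) :print(n,b['bbox'],b['score'])
        for b in boxes_of('crank',n)[:2]:print(n,'crank',b['bbox'],b['score'])
E
python3 m.py
```

```text
axes
 [[ 0.      0.3162  0.9487]
 [ 0.0001  0.9487 -0.3162]
 [-1.      0.0001 -0.    ]]
side table centre [0.5894 0.0146] -59.69273376464844
side red [277 132  19  12 191] [285.9529 137.6178]
side red [231 199   3   6  12] [231.8333 201.5   ]
side red [243 200   8   9  42] [246.1667 204.4286]
side orange [264 153   9  14  64] [267.9062 159.625 ]
side [214.5, 269.2, 28.7, 32.9] 0.96
side [255.0, 284.9, 35.5, 49.9] 0.82
side [182.6, 300.0, 20.8, 29.4] 0.6
side crank [252.3, 153.1, 22.8, 23.9] 0.63
side crank [201.9, 177.0, 53.0, 30.7] 0.47
top table centre [0.5908 0.0122] -73.70254516601562
top red [240 176   8   5  23] [243.6522 178.2174]
top red [242 188   6   8  14] [245.6429 192.0714]
top orange [305 190  11   6  40] [310.    192.225]
top [143.8, 202.3, 21.3, 14.4] 0.72
top [117.3, 187.5, 18.7, 15.7] 0.62
top crank [286.9, 179.9, 30.4, 24.9] 0.81
```

Run:
```python
from h import *
np.set_printoptions(precision=4,suppress=True)
print('jar top',onz('top',(150.5,210.8),.057),'crank face top',onz('top',(298.8,192.8),.075))
C=np.array([.590,.0134,0]);F=onz('top',(298.8,192.8),.075)
print('dist',np.linalg.norm((F-C)[:2]));d=(F-C)[:2];psi=np.arctan2(-d[1],-d[0]);print('yaw',psi,np.degrees(psi))
Rz=R.from_euler('z',psi).as_matrix();S=lambda p:C+Rz@np.array(p)
t=np.linspace(0,2*np.pi,60,endpoint=False)
a=np.radians(28);n_=np.array([-np.sin(a),0,np.cos(a)]);u=np.array([np.cos(a),0,np.sin(a)]);v=np.array([0,1,0])
pts=[S([.038*np.cos(x),.038*np.sin(x),.044]) for x in t]+[S([.071*np.cos(x),.071*np.sin(x),.044]) for x in t]+[S([.094*np.cos(x),.094*np.sin(x),.0]) for x in t]
pts+=[S(np.array([-.125,0,.075])+.034*(np.cos(x)*u+np.sin(x)*v)) for x in t]
J=onz('top',(150.5,210.8),.057);J[2]=0
for z in(0,.057): pts+=[J+[.027*np.cos(x),.027*np.sin(x),z] for x in t]
for th in(np.pi-.1,np.pi+.15,):
  pass
for h in np.linspace(0,.043,15):
  for th in (np.pi,): pts.append(S(np.array([-.125,0,.075])+.025*(np.cos(th)*u+np.sin(th)*v)+h*n_))
for nm,(x0,y0,w,h) in(('top',(130,120,190,140)),('side',(170,140,120,180))):
    im=cv2.imread(f'pics/{nm}0.png');k=4 if nm=='top' else 3.3
    o=cv2.resize(im[y0:y0+h,x0:x0+w],None,fx=k,fy=k,interpolation=cv2.INTER_CUBIC)
    for p in proj(nm,np.array(pts)): cv2.circle(o,tuple(int(q) for q in ((p-[x0,y0]+.5)*k)),1,(0,255,0),-1)
    cv2.imwrite(f'pics/ov_{nm}.png',o)
```

```text
jar top [0.467  0.3166 0.057 ] crank face top [ 0.5193 -0.0918  0.075 ]
dist 0.12670258946079724
yaw 0.9791529017250089 56.101328766830875
```

View pics/ov_top.png

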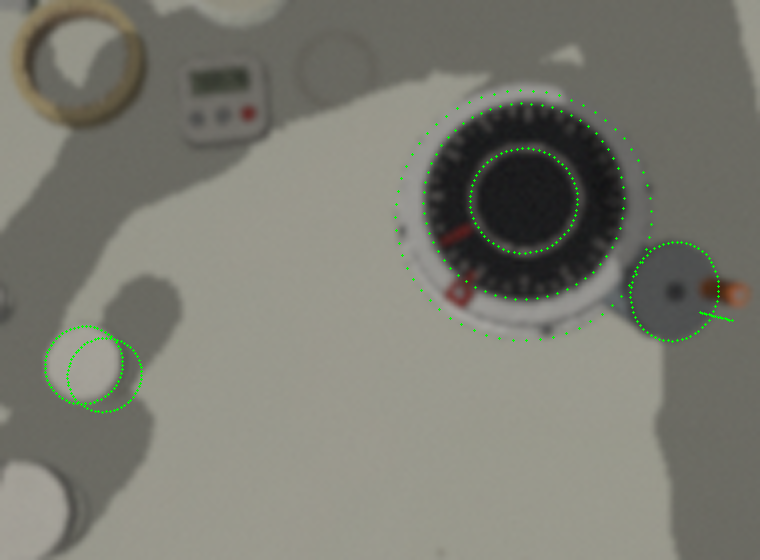

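View pics/ov_side.png

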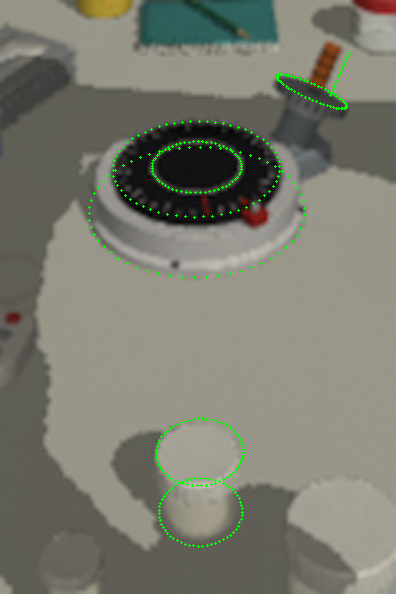

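Call:
{"method": "apply_moves", "body": {"delta_pos": [[0, -1.76, 3.43], [1, -3.5, 6.9], [2, -5.3, 10.3], [3.5, -7.1, 13.7], [5, -8.8, 17.1], [6.5, -10.6, 20.6], [8, -12.4, 24], [9.5, -14.1, 27.4], [11, -15.9, 30.9], [12, -17.65, 34.28]], "yaw": [0.08, 0.17, 0.26, 0.35, 0.44, 0.53, 0.62, 0.7, 0.79, 0.873], "gripper": [85, 85, 85, 85, 85, 85, 85, 85, 85, 85], "force": 15}}

```text
clock: 2.03
tool_pos: [0.4679, 0.3156, 0.1316]
eef_rot: [0.399, 0.584, -0.399, 0.584]
contact_force: [0.2, 0.2, 0.7]
opening: 0.848
```

```bash
cat > st.py <<'E'
from m import *
import sys
def st(target=None,yawdeg=None):
    s=get_state();M=R.from_quat(s['eef_rot']).as_matrix();p=s['tool_pos']
    print('t',round(s['clock'],2),'pos',p,'y ang',np.degrees(np.arctan2(M[1,1],M[0,1])),'tilt',M[:,0],'F',s['contact_force'],'open',s['opening'],'q',s['q'])
    if target is not None: print('delta cm',M.T@(np.array(target)-p)*100)
if __name__=='__main__': st([float(x) for x in sys.argv[1:4]] if len(sys.argv)>3 else None)
E
python3 st.py .467 .3166 .033; python3 -c "
from m import *
print(tri((274,300),(136,248)))"
```

```text
t 2.03 pos [0.4679 0.3156 0.1316] y ang 21.318364463141574 tilt [-0.0006 -0.0004 -1.    ] F [0.1998 0.1652 0.6622] open 0.8475410473177665 q [-0.6714  0.7828 -0.0062  1.8585  0.009   0.5011 -0.3116]
delta cm [ 9.8619 -0.036  -0.1291]
(array([0.3643, 0.3486, 0.0647]), np.float64(0.0006057244297750579))
```

Call:
{"method": "apply_moves", "body": {"delta_pos": [[3, -0.04, -0.13], [6, -0.04, -0.13], [8.5, -0.04, -0.13], [9.86, -0.04, -0.13], [9.86, -0.04, -0.13], [9.86, -0.04, -0.13], [9.86, -0.04, -0.13], [9.86, -0.04, -0.13], [9.86, -0.04, -0.13]], "yaw": [0, 0, 0, 0, 0, 0, 0, 0, 0], "gripper": [85, 85, 85, 85, 85, 50, 50, 50, 50], "force": 15}}

```text
clock: 2.78
tool_pos: [0.4681, 0.3175, 0.0346]
eef_rot: [0.4, 0.584, -0.398, 0.584]
contact_force: [1.1, 0.1, 4.3]
opening: 0.585
```

```bash
python3 st.py .467 .3166 .033; python3 -c "
from m import *
for n in('side','top'):
  im=snapshot(n)[:,:,::-1]; cv2.imwrite(f'pics/{n}1.png',im if n=='side' else cv2.resize(im[150:290,80:280],None,fx=3,fy=3))"
```

```text
t 2.78 pos [0.4681 0.3175 0.0346] y ang 21.321427354117528 tilt [ 0.0022  0.0017 -1.    ] F [1.075  0.1145 4.2833] open 0.5852366308300688 q [-0.6746  0.9488 -0.0051  1.8833  0.014   0.3067 -0.3187]
delta cm [ 0.1583 -0.1337  0.0447]
```

View pics/side1.png

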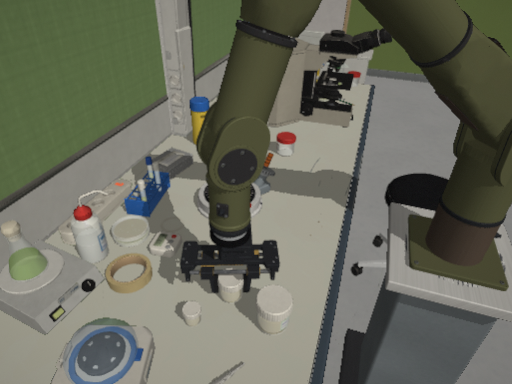

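View pics/top1.png

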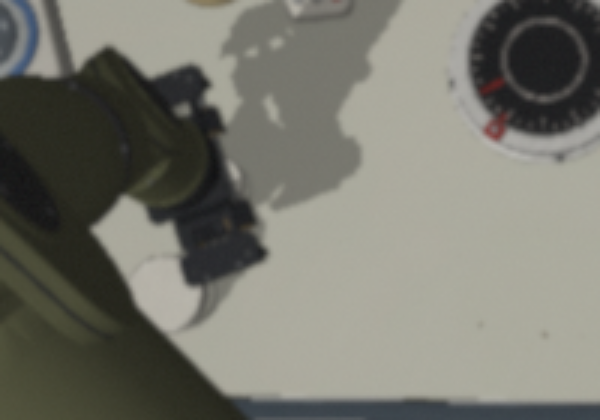

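Call:
{"method": "apply_moves", "body": {"delta_pos": [[0, 0, 0], [0, 0, 0], [-1.5, 0, 0], [-4, 0, 0], [-7, 0, 0], [-8, 0, 0], [-8, 0, 0]], "yaw": [0, 0, 0, 0, 0, 0, 0], "gripper": [40, 40, 40, 40, 40, 40, 40], "force": 20}}

```text
clock: 3.47
tool_pos: [0.4692, 0.3182, 0.1168]
eef_rot: [0.401, 0.583, -0.396, 0.585]
contact_force: [-0.0, 0.3, -1.8]
opening: 0.578
```

```bash
python3 st.py .590 .0134 .115; python3 -c "
from m import *
for n in('side',):
  im=snapshot(n)[:,:,::-1]; cv2.imwrite(f'pics/{n}2.png',cv2.resize(im[150:350,130:330],None,fx=3,fy=3))"
```

```text
t 3.47 pos [0.4692 0.3182 0.1168] y ang 21.308739641558393 tilt [ 0.0059  0.0045 -1.    ] F [-0.0032  0.3373 -1.7963] open 0.5782872071885664 q [-0.6739  0.8072 -0.0059  1.8657  0.01    0.4614 -0.315 ]
delta cm [ 0.109   0.1792 32.7877]
```

View pics/side2.png

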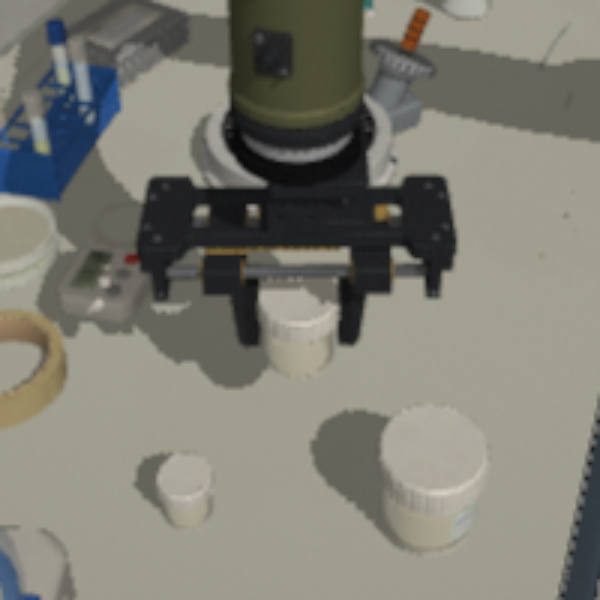

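Call:
{"method": "apply_moves", "body": {"delta_pos": [[0, 0.02, 2.5], [0, 0.04, 6], [0, 0.06, 9.9], [0, 0.08, 13.8], [0, 0.1, 17.7], [0, 0.12, 21.6], [0, 0.15, 25.5], [0, 0.18, 29.2], [0, 0.18, 32], [0, 0.18, 32.8]], "yaw": [0, 0, 0, 0, 0, 0, 0, 0, 0, 0], "gripper": [40, 40, 40, 40, 40, 40, 40, 40, 40, 40]}}

```text
clock: 4.35
tool_pos: [0.5895, 0.0051, 0.1126]
eef_rot: [0.401, 0.581, -0.402, 0.583]
contact_force: [-0.6, -0.9, -0.9]
opening: 0.578
```

```bash
python3 st.py .590 .0134 .077; python3 -c "
from m import *
for n in('side','top'):
  im=snapshot(n)[:,:,::-1]; cv2.imwrite(f'pics/{n}3.png',cv2.resize(im[100:250,150:350],None,fx=3,fy=3))"
```

```text
t 4.35 pos [0.5895 0.0051 0.1126] y ang 20.84610409137547 tilt [ 0.0016 -0.0019 -1.    ] F [-0.6207 -0.8567 -0.8519] open 0.5779465988022776 q [-0.0324  0.8349 -0.0968  1.7895  0.1481  0.5228  0.1379]
delta cm [ 3.5536  0.3405 -0.761 ]
```

View pics/side3.png

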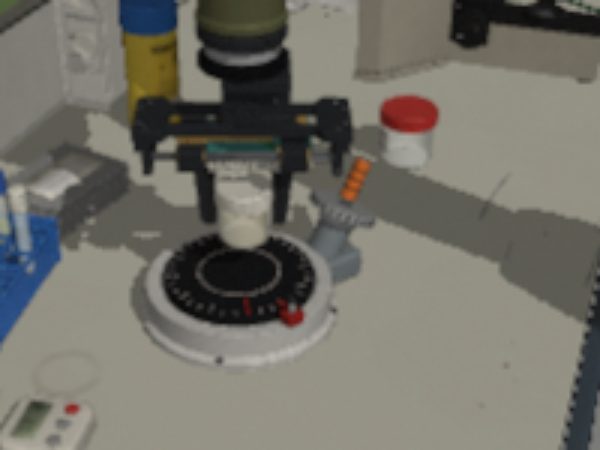

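View pics/top3.png

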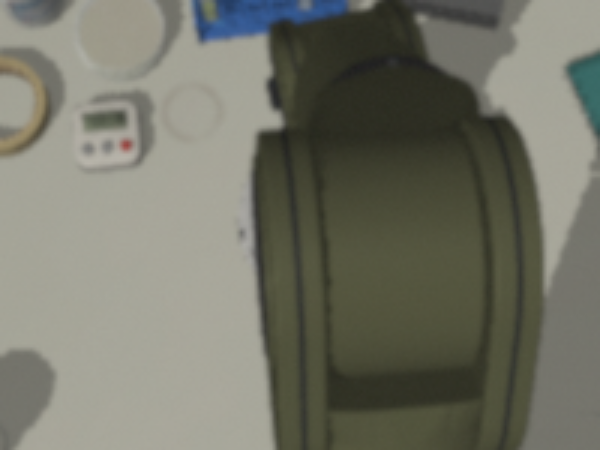

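Call:
{"method": "apply_moves", "body": {"delta_pos": [[0, 0.34, -0.76], [0, 0.34, -0.76], [0, 0.34, -0.76], [1, 0.34, -0.76], [2, 0.34, -0.76], [2.6, 0.34, -0.76], [3.0, 0.34, -0.76], [3.0, 0.34, -0.76], [3.0, 0.34, -0.76]], "yaw": [0, 0, 0, 0, 0, 0, 0, 0, 0], "gripper": [40, 40, 40, 40, 40, 40, 40, 40, 40]}}

```text
clock: 5.2
tool_pos: [0.5888, 0.0182, 0.0824]
eef_rot: [0.401, 0.583, -0.4, 0.583]
contact_force: [-0.3, 0.3, -0.6]
opening: 0.577
```

```bash
python3 st.py .590 .0134 .0786; python3 -c "
from m import *
for n in('side',):
  im=snapshot(n)[:,:,::-1]; cv2.imwrite('pics/side4r.png',im);cv2.imwrite(f'pics/{n}4.png',cv2.resize(im[120:230,170:300],None,fx=5,fy=5))"
```

```text
t 5.2 pos [0.5888 0.0182 0.0824] y ang 21.052671483646055 tilt [ 0.0001  0.0014 -1.    ] F [-0.3437  0.3395 -0.5904] open 0.5767319828408987 q [-0.0575  0.8832 -0.0891  1.7998  0.1509  0.4647  0.1182]
delta cm [ 0.3796 -0.0572  0.4963]
```

View pics/side4.png

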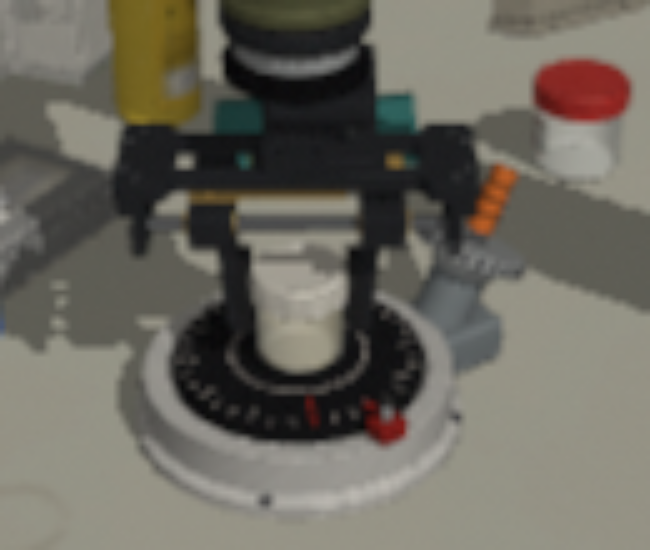

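Call:
{"method": "apply_moves", "body": {"delta_pos": [[0, -0.05, 0.4], [0, -0.05, 0.4], [0.1, -0.05, 0.4], [0.2, -0.05, 0.4], [0.25, -0.05, 0.4], [0.25, -0.05, 0.4]], "yaw": [0, 0, 0, 0, 0, 0], "gripper": [40, 40, 40, 40, 40, 40]}}

```text
clock: 5.75
tool_pos: [0.59, 0.0144, 0.0802]
eef_rot: [0.401, 0.583, -0.4, 0.583]
contact_force: [0.2, 0.5, -1.5]
opening: 0.575
```

```bash
python3 st.py .590 .0134 .0786; python3 -c "
from m import *
for n in('side',):
  im=snapshot(n)[:,:,::-1]; cv2.imwrite('pics/side5r.png',im);cv2.imwrite(f'pics/{n}5.png',cv2.resize(im[140:230,180:290],None,fx=6,fy=6))"; python3 st.py .590 .0134 .0786
```

```text
t 5.75 pos [0.59   0.0144 0.0802] y ang 21.05828348010669 tilt [ 0.0008  0.0016 -1.    ] F [ 0.1904  0.4926 -1.4777] open 0.574983705367536 q [-0.0505  0.8875 -0.0897  1.7976  0.1531  0.4621  0.1232]
delta cm [ 0.1611 -0.0331  0.0961]
t 5.8 pos [0.59   0.0144 0.0802] y ang 21.057596835510644 tilt [ 0.0008  0.0016 -1.    ] F [ 0.0896  0.6935 -1.6574] open 0.5795874867366393 q [-0.0505  0.8875 -0.0897  1.7975  0.1531  0.4622  0.1231]
delta cm [ 0.1619 -0.0347  0.0993]
```

View pics/side5.png

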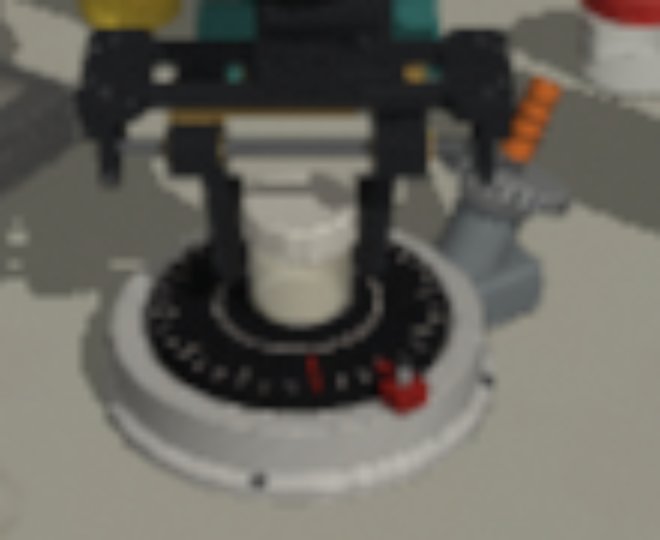

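Call:
{"method": "apply_moves", "body": {"delta_pos": [[0.1, -0.03, 0.1], [0.2, -0.03, 0.1], [0.25, -0.03, 0.1], [0.25, -0.03, 0.1]], "yaw": [0, 0, 0, 0], "gripper": [40, 40, 40, 40]}}

```text
clock: 6.13
tool_pos: [0.5901, 0.0134, 0.0786]
eef_rot: [0.401, 0.583, -0.4, 0.583]
contact_force: [-1.4, 0.3, 6.5]
opening: 0.575
```

Call:
{"method": "apply_moves", "body": {"delta_pos": [[0, 0, 0], [0, 0, 0], [0, 0, 0], [0, 0, 0]], "yaw": [0, 0, 0, 0], "gripper": [85, 85, 85, 85]}}

```text
clock: 6.47
tool_pos: [0.5902, 0.0134, 0.0785]
eef_rot: [0.401, 0.583, -0.4, 0.583]
contact_force: [0.6, -0.5, 0.1]
opening: 0.843
```

Call:
{"method": "apply_moves", "body": {"delta_pos": [[-1, 0, 0], [-3, 0, 0], [-6, 0, 0], [-10, 0, 0], [-10.5, 0, 0]], "yaw": [0, 0, 0, 0, 0], "gripper": [85, 85, 85, 85, 85]}}

```text
clock: 6.88
tool_pos: [0.5936, 0.0135, 0.1899]
eef_rot: [0.403, 0.58, -0.397, 0.586]
contact_force: [-0.3, -0.3, 1.4]
opening: 0.854
```

```bash
python3 st.py; python3 -c "
from m import *
n='side'
im=snapshot(n)[:,:,::-1]; cv2.imwrite('pics/side6r.png',im)
o=cv2.resize(im[120:230,170:300],None,fx=5,fy=5,interpolation=cv2.INTER_CUBIC)
t=np.linspace(0,6.28,60)
C=np.array([.59,.0134,.044])
P=[C+[.027*np.cos(a),.027*np.sin(a),z] for a in t for z in(0,.057)]
for p in proj(n,np.array(P)): cv2.circle(o,tuple(int(q) for q in ((p-[170,120]+.5)*5)),1,(0,255,0),-1)
cv2.imwrite(f'pics/{n}6.png',o)"
```

```text
t 6.88 pos [0.5936 0.0135 0.1899] y ang 21.030854135555423 tilt [ 0.0119  0.0024 -0.9999] F [-0.3018 -0.3404  1.4271] open 0.8542196701960363 q [-0.03    0.7211 -0.1205  1.7382  0.1254  0.6776  0.1495]
```

View pics/side6.png

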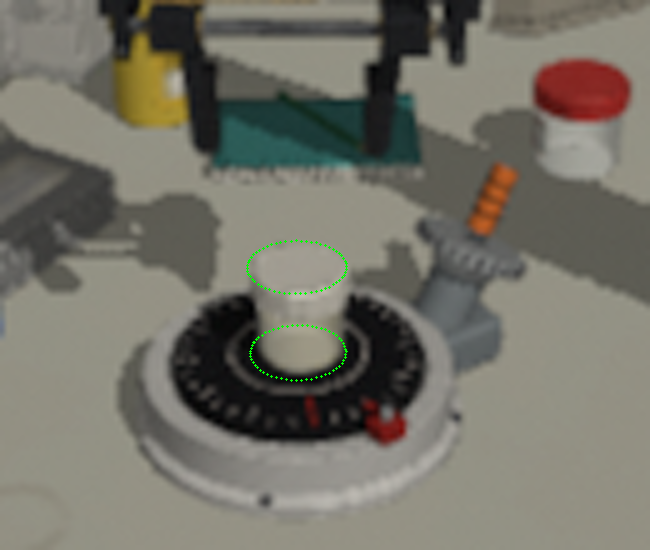

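```bash
cat > cr.py <<'E'
from m import *
from scipy.optimize import least_squares
C=np.array([.590,.0134,0]);a=np.radians(28)
n_=np.array([-np.sin(a),0,np.cos(a)]);u=np.array([np.cos(a),0,np.sin(a)]);v=np.array([0,1.,0])
def S(psi,p): return C+R.from_euler('z',psi).as_matrix()@np.array(p)
def H(psi,th,h): return S(psi,np.array([-.125,0,.075])+.025*(np.cos(th)*u+np.sin(th)*v)+h*n_)
E
python3 - <<'E'
from cr import *
print('tip',tri((270.8-.5,154.2),(314.6,193.4)),'base',tri((265.4,166.2),(307,191.6)))
def res(x):
    ps,th=x
    return np.r_[proj('top',S(ps,[-.125,0,.075]))[0]-[298.5,192.5],
      proj('top',H(ps,th,.043))[0]-[314.6,193.4],proj('side',H(ps,th,.043))[0]-[270.4,154.2],
      proj('side',H(ps,th,.003))[0]-[265.4,166.2],proj('top',H(ps,th,.003))[0]-[307,191.6]]
r=least_squares(res,[.979,3.]);print(r.x,r.fun)
ps,th=r.x
print('grip',H(ps,th,.026),'tip',H(ps,th,.043),'base',H(ps,th,.003),'tool y ang',np.degrees(ps)-90)
E
```

```text
tip (array([ 0.5143, -0.1315,  0.0985]), np.float64(0.0002542628529107821)) base (array([ 0.5241, -0.1157,  0.0635]), np.float64(0.001632220999842663))
[0.9822 3.8111] [-0.1413 -0.1635 -0.1566  0.2046  0.4374 -1.2632  0.043  -1.2476 -0.075
  0.3461]
grip [ 0.5171 -0.1237  0.0888] tip [ 0.5127 -0.1304  0.1038] base [ 0.5231 -0.1147  0.0684] tool y ang -33.72217942129746
```

```bash
python3 st.py .5171 -.1237 .15
```

```text
t 6.93 pos [0.5931 0.0134 0.1885] y ang 21.031834242028573 tilt [ 0.0107  0.0023 -0.9999] F [-0.1292  0.769  -0.0192] open 0.8491788544052239 q [-0.0301  0.7228 -0.1203  1.7397  0.1257  0.6756  0.1492]
delta cm [  3.7412 -12.0555  10.0617]
```

Call:
{"method": "apply_moves", "body": {"delta_pos": [[0, -1, 0.9], [0, -2.5, 2], [0, -4, 3.3], [0.5, -5.5, 4.6], [1, -7, 5.9], [1.7, -8.5, 7.1], [2.5, -10, 8.4], [3.2, -11.2, 9.4], [3.7, -12.05, 10.06], [3.7, -12.05, 10.06]], "yaw": [0.1, 0.2, 0.31, 0.42, 0.53, 0.64, 0.75, 0.86, 0.956, 0.956], "gripper": [50, 50, 50, 50, 50, 50, 50, 50, 50, 50], "force": 8}}

```text
clock: 7.77
tool_pos: [0.5144, -0.1262, 0.149]
eef_rot: [0.627, 0.331, -0.623, 0.332]
contact_force: [-0.1, -0.5, -0.5]
opening: 0.502
```

```bash
python3 -c "
from m import *
n='side'
im=snapshot(n)[:,:,::-1]; cv2.imwrite('pics/side7r.png',im)
o=cv2.resize(im[100:230,190:330],None,fx=5,fy=5,interpolation=cv2.INTER_CUBIC)
cv2.imwrite(f'pics/{n}7.png',o)"; python3 st.py .5171 -.1237 .086
```

```text
t 7.82 pos [ 0.5158 -0.1245  0.1496] y ang -33.76255120923392 tilt [ 0.0078  0.0018 -1.    ] F [-0.1816 -0.1573  0.722 ] open 0.5016835124917328 q [ 0.093   0.7256  0.0971  1.9595 -0.1534  0.4561 -0.286 ]
delta cm [ 6.3585  0.031  -0.1065]
```

View pics/side7.png

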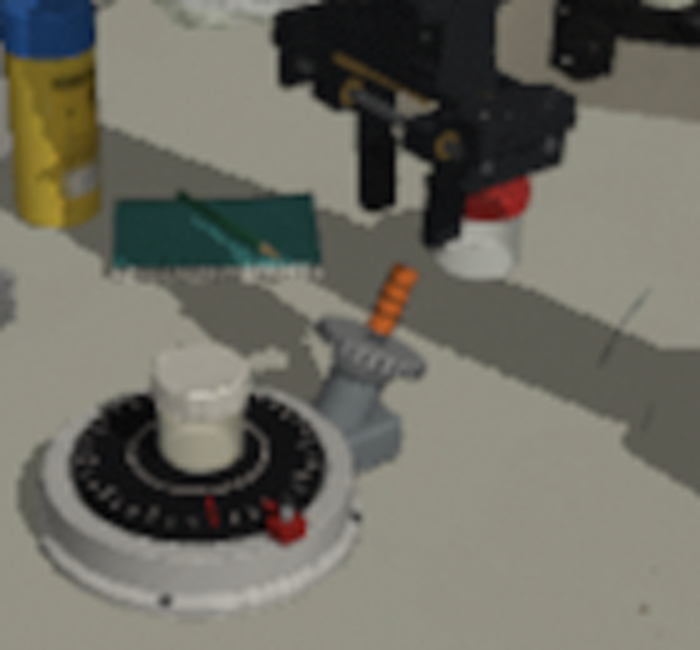

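Call:
{"method": "apply_moves", "body": {"delta_pos": [[1.5, 0.03, -0.1], [3, 0.03, -0.1], [4.2, 0.03, -0.1], [4.5, 0.03, -0.1], [4.5, 0.03, -0.1]], "yaw": [0, 0, 0, 0, 0], "gripper": [50, 50, 50, 50, 50]}}

```text
clock: 8.23
tool_pos: [0.5169, -0.1226, 0.104]
eef_rot: [0.626, 0.334, -0.621, 0.334]
contact_force: [-0.0, 0.0, 0.9]
opening: 0.501
```

```bash
python3 -c "
from m import *
n='side'
im=snapshot(n)[:,:,::-1]; cv2.imwrite('pics/side8r.png',im)
o=cv2.resize(im[100:200,210:310],None,fx=6,fy=6,interpolation=cv2.INTER_CUBIC)
cv2.imwrite(f'pics/{n}8.png',o)"; python3 st.py .5171 -.1237 .086
```

```text
t 8.28 pos [ 0.5173 -0.1229  0.1046] y ang -33.62065539201889 tilt [ 0.0077  0.0024 -1.    ] F [0.1036 0.139  0.026 ] open 0.4982783165159913 q [ 0.1046  0.8048  0.0737  1.9783 -0.1628  0.3569 -0.2788]
delta cm [1.8602 0.0178 0.0855]
```

View pics/side8.png

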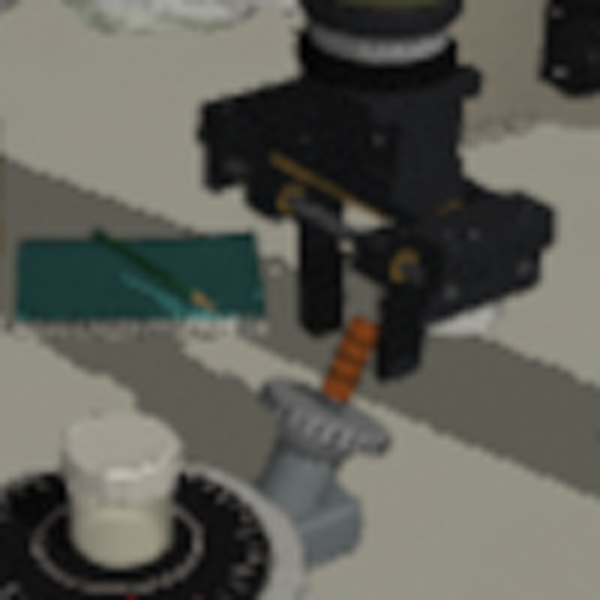

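Call:
{"method": "apply_moves", "body": {"delta_pos": [[1, 0.02, 0.09], [1.7, 0.02, 0.09], [1.85, 0.02, 0.09], [1.85, 0.02, 0.09], [1.85, 0.02, 0.09], [1.85, 0.02, 0.09], [1.85, 0.02, 0.09], [1.85, 0.02, 0.09]], "yaw": [0, 0, 0, 0, 0, 0, 0, 0], "gripper": [50, 50, 50, 5, 5, 5, 5, 5], "force": 12}}

```text
clock: 8.95
tool_pos: [0.5176, -0.1241, 0.0864]
eef_rot: [0.626, 0.333, -0.62, 0.335]
contact_force: [1.2, -0.8, -0.0]
opening: 0.174
```

```bash
python3 -c "
from m import *
n='side'
im=snapshot(n)[:,:,::-1]; cv2.imwrite('pics/side9r.png',im)
o=cv2.resize(im[100:200,210:310],None,fx=6,fy=6,interpolation=cv2.INTER_CUBIC)
cv2.imwrite(f'pics/{n}9.png',o)"; python3 st.py .5171 -.1237 .086
```

```text
t 9.0 pos [ 0.5176 -0.1241  0.0864] y ang -33.63373099779583 tilt [ 0.009  0.002 -1.   ] F [ 1.1876 -1.4691 -0.4122] open 0.1726762172820902 q [ 0.1119  0.8377  0.0646  1.9838 -0.1655  0.3167 -0.2748]
delta cm [ 0.0376 -0.0615 -0.0016]
```

View pics/side9.png

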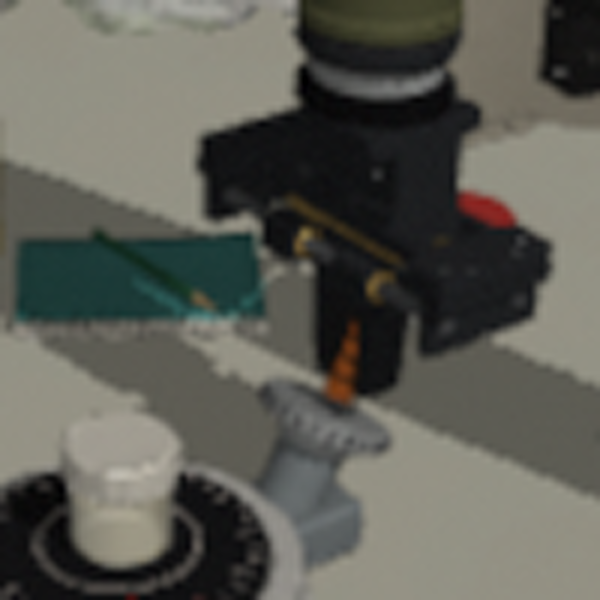

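```bash
cat > path.py <<'E'
from cr import *
import sys
# args: start deg, list of increments -> rows; target th in deg abs
psi=.9822; th0=np.degrees(3.8111)
def rows(ths,off=(0.0005,-.0004,-.0024)):
    s=get_state();M=R.from_quat(s['eef_rot']).as_matrix()
    # tilt kept: use measured axes
    print('t',s['clock'],'F',s['contact_force'],'open',s['opening'])
    d=s['tool_pos']-np.array(off)
    # estimate theta from tcp
    f=[np.linalg.norm(H(psi,np.radians(x),.026)-d) for x in range(360)];print('th est',int(np.argmin(f)),'err mm',1e3*min(f))
    print([[round(float(z),2) for z in 100*(M.T@(H(psi,np.radians(t),.026)+np.array(off)-s['tool_pos']))] for t in ths])
if __name__=='__main__': rows([float(x) for x in sys.argv[1:]])
E
python3 path.py 224 233 247 263 280 298 316 334 350 358
```

```text
t 9.0 F [ 1.1876 -1.4691 -0.4122] open 0.1726762172820902
th est 218 err mm 0.16755446962485301
[[-0.07, 0.19, -0.14], [-0.21, 0.45, -0.4], [-0.45, 0.76, -0.87], [-0.76, 0.94, -1.46], [-1.1, 0.93, -2.12], [-1.45, 0.68, -2.77], [-1.74, 0.21, -3.32], [-1.95, -0.43, -3.72], [-2.05, -1.09, -3.92], [-2.07, -1.44, -3.95]]
```

Call:
{"method": "apply_moves", "body": {"delta_pos": [[-0.07, 0.19, -0.14], [-0.21, 0.45, -0.4], [-0.45, 0.76, -0.87], [-0.76, 0.94, -1.46], [-1.1, 0.93, -2.12], [-1.45, 0.68, -2.77], [-1.74, 0.21, -3.32], [-1.95, -0.43, -3.72], [-2.05, -1.09, -3.92], [-2.07, -1.44, -3.95]], "yaw": [0, 0, 0, 0, 0, 0, 0, 0, 0, 0], "gripper": [5, 5, 5, 5, 5, 5, 5, 5, 5, 5]}}

```text
clock: 9.83
tool_pos: [0.5266, -0.0825, 0.1074]
eef_rot: [0.626, 0.333, -0.62, 0.335]
contact_force: [-0.2, -2.5, -5.4]
opening: 0.178
```

```bash
python3 -c "
from m import *
n='side'
im=snapshot(n)[:,:,::-1]; cv2.imwrite('pics/side10r.png',im)
o=cv2.resize(im[100:230,180:310],None,fx=4.6,fy=4.6,interpolation=cv2.INTER_CUBIC)
cv2.imwrite(f'pics/{n}10.png',o)";python3 st.py; python3 path.py 8 22 39 57 75 93 111 129 147 156
```

```text
t 9.88 pos [ 0.5262 -0.0823  0.1073] y ang -33.58380140978648 tilt [ 0.0082  0.0021 -1.    ] F [-2.0614  0.0035 -2.4023] open 0.17407600760768868 q [ 0.0176  0.8013  0.0878  1.9757 -0.1856  0.3642 -0.3342]
t 9.8833 F [-2.0614  0.0035 -2.4023] open 0.17407600760768868
th est 1 err mm 0.23114566444390436
[[0.01, -0.29, 0.04], [0.08, -0.88, 0.18], [0.25, -1.52, 0.51], [0.52, -2.05, 1.02], [0.85, -2.37, 1.66], [1.21, -2.46, 2.34], [1.56, -2.3, 3.02], [1.88, -1.91, 3.62], [2.13, -1.33, 4.09], [2.21, -0.99, 4.26]]
```

View pics/side10.png

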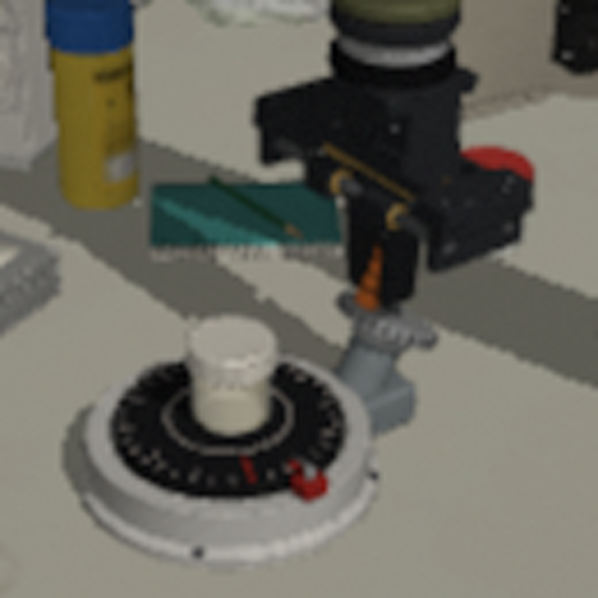

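Call:
{"method": "apply_moves", "body": {"delta_pos": [[0.01, -0.29, 0.04], [0.08, -0.88, 0.18], [0.25, -1.52, 0.51], [0.52, -2.05, 1.02], [0.85, -2.37, 1.66], [1.21, -2.46, 2.34], [1.56, -2.3, 3.02], [1.88, -1.91, 3.62], [2.13, -1.33, 4.09], [2.21, -0.99, 4.26]], "yaw": [0, 0, 0, 0, 0, 0, 0, 0, 0, 0], "gripper": [5, 5, 5, 5, 5, 5, 5, 5, 5, 5]}}

```text
clock: 10.72
tool_pos: [0.4953, -0.1129, 0.0845]
eef_rot: [0.626, 0.333, -0.62, 0.335]
contact_force: [3.4, 3.8, 1.5]
opening: 0.173
```

```bash
python3 path.py 166 182 200 218 236 254 272 290 308 320
```

```text
t 10.7167 F [3.4205 3.7704 1.5426] open 0.1732647594624767
th est 158 err mm 0.17235733752061225
[[0.04, 0.33, 0.1], [0.07, 1.02, 0.17], [0.01, 1.79, 0.04], [-0.16, 2.47, -0.3], [-0.42, 3.01, -0.8], [-0.75, 3.34, -1.43], [-1.11, 3.44, -2.12], [-1.47, 3.29, -2.8], [-1.78, 2.92, -3.41], [-1.96, 2.56, -3.74]]
```

Call:
{"method": "apply_moves", "body": {"delta_pos": [[0.04, 0.33, 0.1], [0.07, 1.02, 0.17], [0.01, 1.79, 0.04], [-0.16, 2.47, -0.3], [-0.42, 3.01, -0.8], [-0.75, 3.34, -1.43], [-1.11, 3.44, -2.12], [-1.47, 3.29, -2.8], [-1.78, 2.92, -3.41], [-1.96, 2.56, -3.74]], "yaw": [0, 0, 0, 0, 0, 0, 0, 0, 0, 0], "gripper": [5, 5, 5, 5, 5, 5, 5, 5, 5, 5]}}

```text
clock: 11.55
tool_pos: [0.537, -0.0953, 0.1049]
eef_rot: [0.626, 0.333, -0.62, 0.335]
contact_force: [-0.8, 0.8, -4.5]
opening: 0.171
```

```bash
python3 path.py 330 346 364 382 400 418 436 454 472 484
```

```text
t 11.55 F [-0.7998  0.7944 -4.472 ] open 0.17103492559634234
th est 322 err mm 0.3092489253587023
[[-0.08, -0.32, -0.17], [-0.21, -0.96, -0.41], [-0.24, -1.74, -0.47], [-0.17, -2.5, -0.31], [0.02, -3.18, 0.04], [0.29, -3.69, 0.56], [0.62, -4.0, 1.2], [0.98, -4.07, 1.89], [1.33, -3.9, 2.57], [1.55, -3.66, 2.98]]
```

Call:
{"method": "apply_moves", "body": {"delta_pos": [[-0.08, -0.32, -0.17], [-0.21, -0.96, -0.41], [-0.24, -1.74, -0.47], [-0.17, -2.5, -0.31], [0.02, -3.18, 0.04], [0.29, -3.69, 0.56], [0.62, -4.0, 1.2], [0.98, -4.07, 1.89], [1.33, -3.9, 2.57], [1.55, -3.66, 2.98]], "yaw": [0, 0, 0, 0, 0, 0, 0, 0, 0, 0], "gripper": [5, 5, 5, 5, 5, 5, 5, 5, 5, 5]}}

```text
clock: 12.38
tool_pos: [0.4903, -0.1003, 0.0886]
eef_rot: [0.627, 0.334, -0.62, 0.335]
contact_force: [3.9, 2.3, -0.1]
opening: 0.18
```

```bash
python3 -c "
from m import *
for n in('side','top'):
  im=snapshot(n)[:,:,::-1]; cv2.imwrite(f'pics/{n}11r.png',im)
  o=cv2.resize(im[140:230,180:290],None,fx=6,fy=6,interpolation=cv2.INTER_CUBIC)
  cv2.imwrite(f'pics/{n}11.png',o)
  for t in('red_line','pointer_tip'):
    for r in spot_point(t,n)[:2]: 
      p=onz(n,r['pixel'],.044)-[.59,.0134,.044];print(n,t,r['score'],r['pixel'],p,np.hypot(*p[:2]),np.degrees(np.arctan2(p[1],p[0])))
"; python3 path.py 126 140 156 172 188 206 224 240 254 260
```

```text
side red_line 0.7 [241.1, 200.4] [-0.0486  0.0344  0.    ] 0.059517938674860105 144.68915549611614
side pointer_tip 0.39 [242.4, 200.9] [-0.0526  0.0353  0.    ] 0.06337445602485763 146.16533232706274
top red_line 0.88 [243.8, 187.0] [-0.0506  0.0465  0.    ] 0.06867941761385814 137.43977421245123
top red_line 0.42 [379.7, 199.0] [-0.0802 -0.3348  0.    ] 0.34429818037477206 -103.46560227475656
top pointer_tip 0.51 [247.7, 186.7] [-0.0496  0.0355  0.    ] 0.06097885042902098 144.42423017306652
t 12.6833 F [ 4.3699  0.886  -6.4482] open 0.17449805038363092
th est 124 err mm 0.13892135257844157
[[0.03, 0.04, 0.07], [0.23, 0.46, 0.47], [0.41, 1.04, 0.8], [0.5, 1.71, 0.97], [0.51, 2.41, 0.97], [0.4, 3.16, 0.77], [0.2, 3.8, 0.37], [-0.05, 4.23, -0.11], [-0.31, 4.47, -0.61], [-0.43, 4.53, -0.83]]
```

View pics/side11.png

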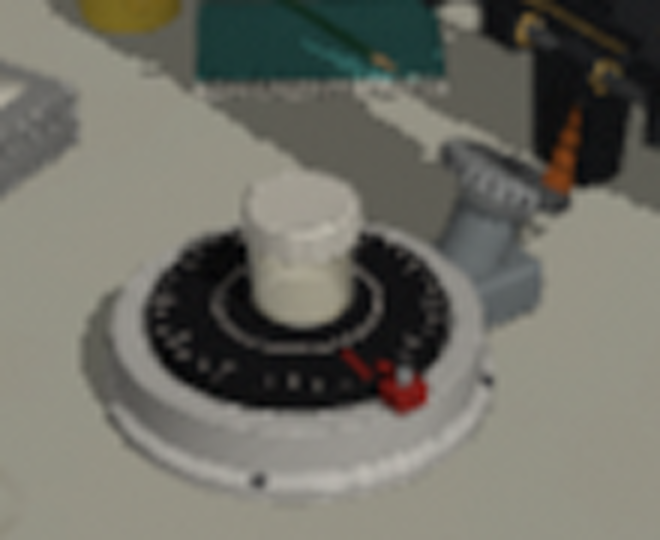

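View pics/top11.png

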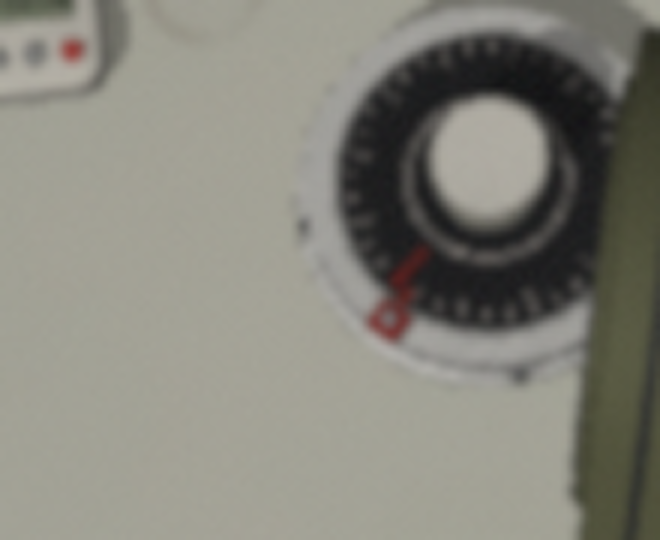

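```bash
cat > ang.py <<'E'
from m import *
import sys
C=np.array([.590,.0134,.044]);deg=lambda p:np.degrees(np.arctan2(p[1]-C[1],p[0]-C[0]))
p,e=tri((246.17,204.43),(245.64,192.07));print('pointer centroid tri',p-C,e,deg(p))
def red(im):
    b,g,r=[im[...,i].astype(float) for i in range(3)];return cv2.GaussianBlur(np.clip(r-np.maximum(g,b),0,None).astype(np.float32),(0,0),.6)
def linefit(im,n,lo,hi):
    G=red(im);best=[]
    for a in np.arange(lo,hi,.25):
        rr=np.linspace(.043,.062,12);P=np.array([C+[r*np.cos(np.radians(a)),r*np.sin(np.radians(a)),0] for r in rr])
        q=proj(n,P).astype(np.float32);best.append((float(cv2.remap(G,q[:,:1],q[:,1:],cv2.INTER_LINEAR).mean()),a))
    v,a=map(np.array,zip(*best));w=np.clip(v-.5*v.max(),0,None);return v.max(),(w*a).sum()/w.sum()
if __name__=='__main__':
    for f,n,lo,hi in(('side0','side',95,135),('top0','top',95,135),('side11r','side',125,150),('top11r','top',125,150)):
        print(f,linefit(cv2.imread(f'pics/{f}.png'),n,lo,hi))
    # pixel overlays
    for n in('top','side'):
        im=cv2.imread(f'pics/{n}11r.png');x0,y0,w,h=225,160,50,55
        o=cv2.resize(im[y0:y0+h,x0:x0+w],None,fx=10,fy=10,interpolation=cv2.INTER_CUBIC)
        for a,c in((140,(255,255,0)),(145,(0,255,0)),(150,(255,0,255))):
            for z in(.044,.054):
              P=np.array([[C[0]+r*np.cos(np.radians(a)),C[1]+r*np.sin(np.radians(a)),z] for r in np.linspace(.06,.1,9)])
              for q in proj(n,P): cv2.circle(o,tuple(int(k) for k in (q-[x0,y0]+.5)*10),2 if z<.05 else 1,c,-1)
        cv2.imwrite(f'pics/ang_{n}.png',o)
E
python3 ang.py
```

```text
pointer centroid tri [-0.0649  0.041  -0.0044] 0.00130405869013467 147.695333384775
side0 (np.float64(41.557369232177734), np.float64(119.2467325144932))
top0 (np.float64(37.76222610473633), np.float64(118.29979822547972))
side11r (np.float64(42.22085952758789), np.float64(140.63160933903225))
top11r (np.float64(34.312862396240234), np.float64(140.05432981721174))
```

View pics/ang_top.png

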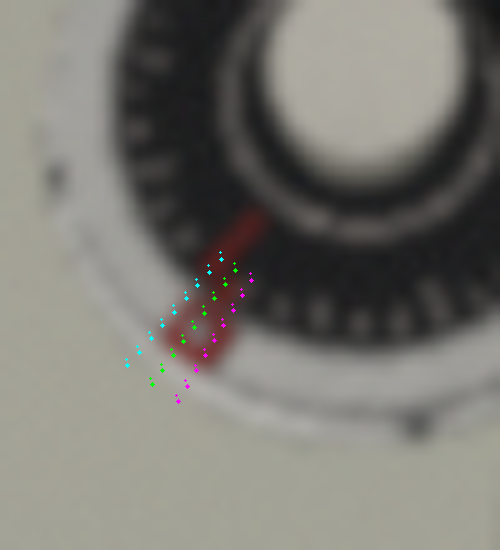

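View pics/ang_side.png

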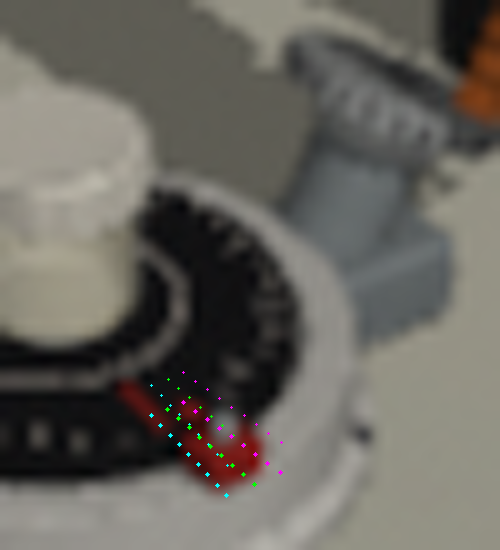

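```bash
python3 path.py 132 148 166 185 204 223 242 261 280 294
```

```text
t 12.6833 F [ 4.3699  0.886  -6.4482] open 0.17449805038363092
th est 124 err mm 0.13892135257844157
[[0.12, 0.21, 0.25], [0.33, 0.74, 0.65], [0.48, 1.46, 0.92], [0.51, 2.28, 0.98], [0.42, 3.08, 0.8], [0.21, 3.77, 0.4], [-0.09, 4.27, -0.18], [-0.45, 4.54, -0.87], [-0.83, 4.54, -1.6], [-1.1, 4.36, -2.12]]
```

Call:
{"method": "apply_moves", "body": {"delta_pos": [[0.12, 0.21, 0.25], [0.33, 0.74, 0.65], [0.48, 1.46, 0.92], [0.51, 2.28, 0.98], [0.42, 3.08, 0.8], [0.21, 3.77, 0.4], [-0.09, 4.27, -0.18], [-0.45, 4.54, -0.87], [-0.83, 4.54, -1.6], [-1.1, 4.36, -2.12]], "yaw": [0, 0, 0, 0, 0, 0, 0, 0, 0, 0], "gripper": [5, 5, 5, 5, 5, 5, 5, 5, 5, 5]}}

```text
clock: 13.52
tool_pos: [0.5385, -0.1063, 0.1006]
eef_rot: [0.626, 0.333, -0.62, 0.335]
contact_force: [-0.6, 0.8, -5.6]
opening: 0.178
```

```bash
python3 -c "
from ang import *
for n in('side','top'):
  im=snapshot(n)[:,:,::-1].copy(); cv2.imwrite(f'pics/{n}12r.png',im)
  o=cv2.resize(im[160:215,225:275],None,fx=10,fy=10,interpolation=cv2.INTER_CUBIC)
  cv2.imwrite(f'pics/{n}12.png',o)
  print(linefit(im,n,138,154))
  for t in('red_line','pointer_tip'):
    for r in spot_point(t,n)[:2]: 
      p=onz(n,r['pixel'],.044);print(n,t,r['score'],r['pixel'],deg(p))
"; python3 path.py 300 310 320
```

```text
pointer centroid tri [-0.0649  0.041  -0.0044] 0.00130405869013467 147.695333384775
(np.float64(39.30164337158203), np.float64(146.88618353568643))
side red_line 0.7 [241.4, 202.9] 139.98918997596346
side pointer_tip 0.51 [242.9, 202.8] 142.9971332843664
(np.float64(35.02214813232422), np.float64(145.76408364698105))
top red_line 0.97 [246.0, 186.8] 141.12403745381837
t 13.8167 F [-0.354   1.8211 -1.4873] open 0.1775270090097912
th est 294 err mm 0.19419083355484648
[[-0.09, -0.12, -0.2], [-0.26, -0.37, -0.52], [-0.4, -0.68, -0.79]]
```

View pics/side12.png

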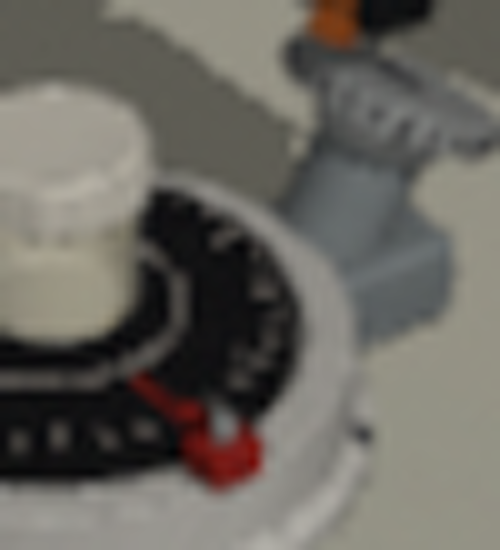

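View pics/top12.png

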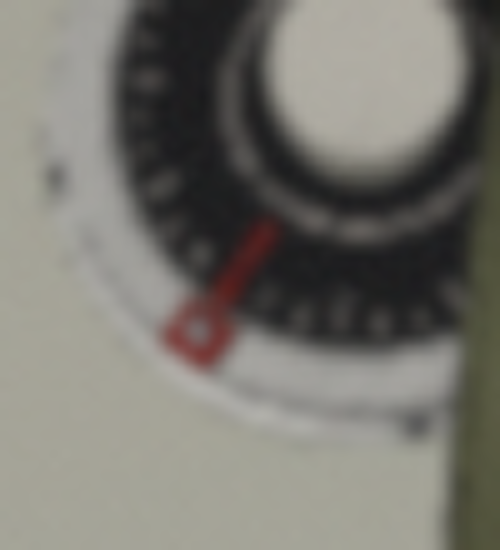

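Run:
```python
from ang import *
for n,(x0,y0) in(('top',(232,176)),('side',(228,190))):
    im=cv2.imread(f'pics/{n}0.png');k=20
    o=cv2.resize(im[y0:y0+26,x0:x0+30],None,fx=k,fy=k,interpolation=cv2.INTER_CUBIC)
    for a,c in((143,(255,255,0)),(146,(0,255,0)),(149,(255,0,255))):
        for z in(.036,.054):
          P=np.array([[C[0]+r*np.cos(np.radians(a)),C[1]+r*np.sin(np.radians(a)),z] for r in np.linspace(.06,.09,4)])
          for q in proj(n,P): cv2.circle(o,tuple(int(t) for t in (q-[x0,y0]+.5)*k),4 if z<.05 else 2,c,-1)
    cv2.imwrite(f'pics/ptr_{n}.png',o)
```

```text
pointer centroid tri [-0.0649  0.041  -0.0044] 0.00130405869013467 147.695333384775
```

View pics/ptr_top.png

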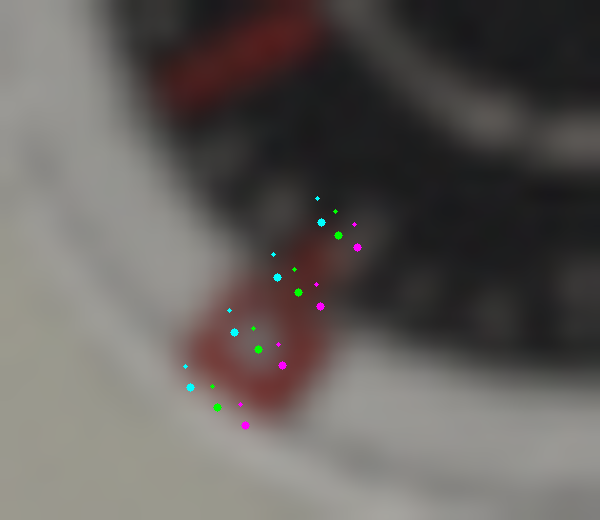

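View pics/ptr_side.png

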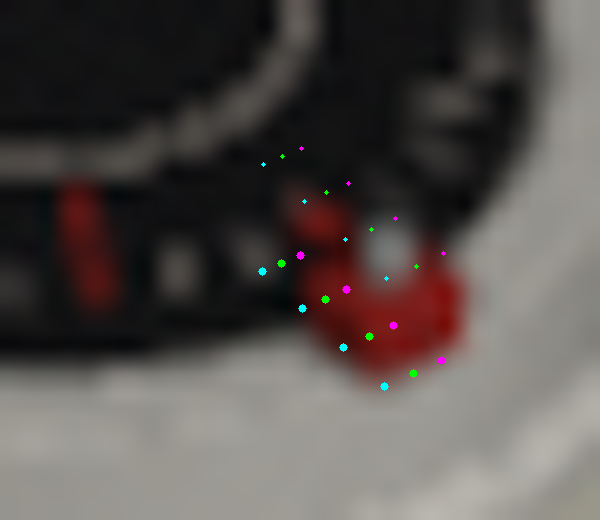

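Call:
{"method": "apply_moves", "body": {"delta_pos": [[0, 0, 0], [0, 0, 0], [0, 0, 0], [0, 0, 0], [0, 0, 0]], "yaw": [0, 0, 0, 0, 0], "gripper": [25, 45, 50, 50, 50]}}

```text
clock: 14.23
tool_pos: [0.5385, -0.1067, 0.1006]
eef_rot: [0.627, 0.333, -0.62, 0.335]
contact_force: [-0.3, 0.3, 0.6]
opening: 0.495
```

Call:
{"method": "apply_moves", "body": {"delta_pos": [[-1, 0, 0], [-3, 0, 0], [-6, 0, 0], [-9, 0, 0], [-12, 0, 0], [-14, 0, 0], [-14, 0, 0], [-14, 0, 0], [-14, 0, 0]], "yaw": [0, 0, 0, 0, 0, 0, 0, 0, 0], "gripper": [50, 50, 50, 50, 50, 50, 50, 50, 50]}}

```text
clock: 14.98
tool_pos: [0.5366, -0.1068, 0.2403]
eef_rot: [0.626, 0.333, -0.62, 0.335]
contact_force: [-0.1, 0.1, -0.4]
opening: 0.501
```

```bash
python3 -c "
from ang import *
for n in('side','top'):
  im=snapshot(n)[:,:,::-1].copy(); cv2.imwrite(f'pics/{n}13r.png',im)
  o=cv2.resize(im[150:215,225:325],None,fx=7,fy=7,interpolation=cv2.INTER_CUBIC)
  cv2.imwrite(f'pics/{n}13.png',o)
  print(linefit(im,n,138,154))
";python3 st.py
```

```text
pointer centroid tri [-0.0649  0.041  -0.0044] 0.00130405869013467 147.695333384775
(np.float64(38.696842193603516), np.float64(146.85903962719797))
(np.float64(37.978485107421875), np.float64(145.65706653721776))
t 15.08 pos [ 0.5363 -0.1068  0.2395] y ang -33.60550743999666 tilt [ 0.0071  0.0022 -1.    ] F [-0.7152 -0.2945 -0.3128] open 0.49766591903101987 q [ 0.0255  0.6041  0.1448  1.8352 -0.1319  0.7047 -0.3414]
```

View pics/side13r.png

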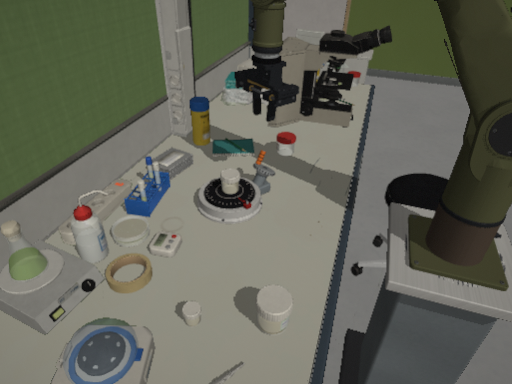

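View pics/top13.png

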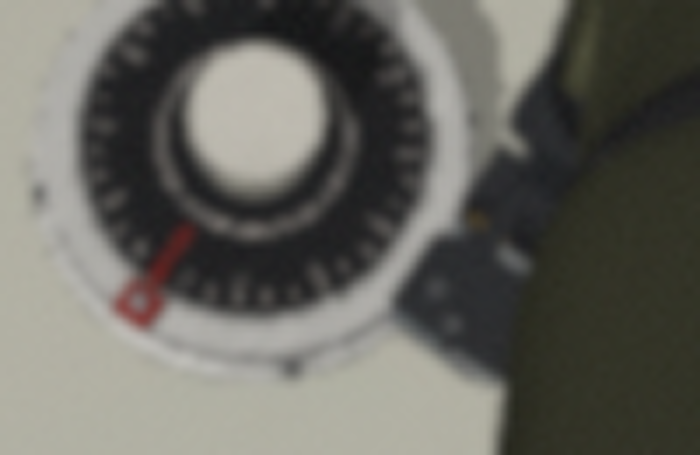

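View pics/side13.png

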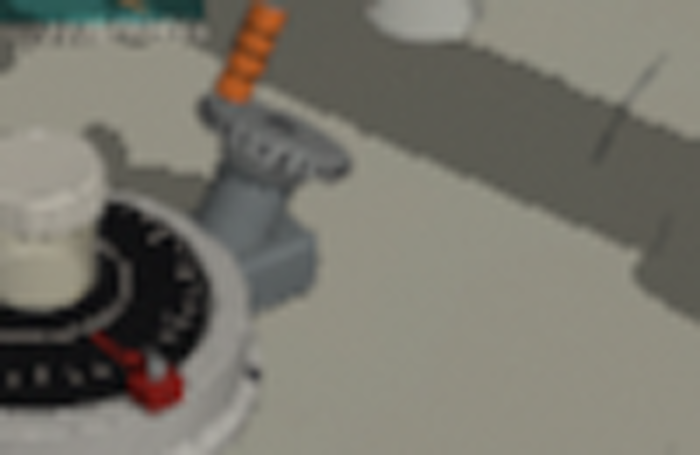

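```bash
python3 -c "
from plant import *
print(finish_job())"
```

```text
the job is handed in; nothing more can be done
None
```

I stood the middle-sized white-capped jar in the white circle and let go. I then turned the crank anticlockwise by its handle, about 2.2 turns. I let go of the crank, lifted the gripper clear and handed the job in at about 15 s; no verdict was reported.

**Jar:** Right after release, the side picture showed it upright, and its outline fell on the one I predicted for the table centre. In the last pictures it still stood in the middle of the circle.

**Red line:** After release, the line sat at 145.7° in the top camera and 146.9° in the side camera. I read the pointer's tip at about 146° from an overlay on the first pictures, so the line should be under 1° off; the limit is about 2.2°.

**Checks that disagreed:**
- **Pointer position:** The trained networks put the pointer tip anywhere from 143° to 149°. A rough two-camera estimate of the whole pointer gave 147.7°. I trusted the overlay instead.
- **Red line by network:** In the second-to-last pictures the networks put the red line at 140–141°, against 145.8–146.9° from my own line fit. I used the line fit.

**Other objects:** The red-capped jar and the timer looked untouched in the last pictures, though I did not measure their positions. The fingers did not touch the table in any picture I took.

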